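# Sort out the binding guide wheels

### The job

Spin each of the four guide wheels on the test plate on its axle, past a quarter turn if it will go, and leave it turned where it comes to rest. Then stand every unit whose wheel binds or sticks upright in the red reject bin, leave the free-running ones in their nests, and do not disturb the other things on the board.

Things in the scene. Friction and masses are not known exactly. Their poses are not given: they have to be found in the camera images.
- unit_a: Guide wheel unit, one of four look-alikes, loose, about 0.5 to 0.6 kg: dark steel foot 64 x 64 x 12 mm; on it a grey grooved wheel 60 mm across lying flat on an upright axle, rim 16 to 38 mm above the foot's underside. Yellow knob on the wheel's top, 12 mm across, 38 to 58 mm above the underside, its centre 22 mm from the axle; white mark opposite. Origin: centre of the underside; z up.
- unit_b: Guide wheel unit, just like unit_a. Nobody can see which are good: a good wheel turns round and round with next to no resistance and runs on when flicked. A bad one drags (0.008 to 0.03 N m, 0.4 to 1.4 N at the knob), then jams solid within 45 degrees of its start, either way.
- unit_c: Guide wheel unit, just like unit_a. At least one of the four is bad and at least one good. A unit can be gripped and lifted by its wheel's rim; a sideways push above about 3 N at the knob may rock it in its nest, a hard one tip it over.
- unit_d: Guide wheel unit, just like unit_a.
- wheel_a (a joint): Turning angle (rad) of the wheel of unit_a: within 0.12 of 0 at the start, grows counter-clockwise seen from above and counts on through full turns. At 0 the yellow knob lies from the axle along the unit's own +x axis; at angle q it is turned by q from there.
- wheel_b (a joint): Turning angle (rad) of the wheel of unit_b: within 0.12 of 0 at the start, grows counter-clockwise seen from above and counts on through full turns. At 0 the yellow knob lies from the axle along the unit's own +x axis; at angle q it is turned by q from there.
- wheel_c (a joint): Turning angle (rad) of the wheel of unit_c: within 0.12 of 0 at the start, grows counter-clockwise seen from above and counts on through full turns. At 0 the yellow knob lies from the axle along the unit's own +x axis; at angle q it is turned by q from there.
- wheel_d (a joint): Turning angle (rad) of the wheel of unit_d: within 0.12 of 0 at the start, grows counter-clockwise seen from above and counts on through full turns. At 0 the yellow knob lies from the axle along the unit's own +x axis; at angle q it is turned by q from there.
- rig: Fixed aluminium test plate 260 x 360 x 4 mm. Origin: on the table, midway between its four nests; the plate reaches 130 mm along its x and -x and -y, 230 mm along +y. Nests: square openings 67 mm wide between blue lips 4 mm thick whose tops are 14 mm above the table, floor 4 mm above it, centred at x = +-60, y = +-60 mm; each holds a unit square to the plate.
- reject_bin: Fixed open red reject bin, 250 mm along its x, 170 mm along its y, 50 mm tall, walls and floor 5 mm. Origin: centre of its underside. Empty at the start; it has room for two units side by side along its x, or more.
- tape_cream: Bystander: cream tape roll, 80 mm across, 24 mm tall, lying on the +y end of the test plate. Origin: centre of underside.
- connector: Bystander: small grey connector about 26 x 22 x 14 mm lying on the plate in the middle between the four nests. Origin: centre of underside.
- tape_black: Bystander: black tape roll, 72 mm across, 19 mm tall, on the table beyond the gap between plate and bin. Origin: centre of underside.
- tape_measure: Bystander: black tape measure 62 x 34 x 58 mm on the table beyond the plate. Origin: centre of underside.
- screwdriver: Bystander: screwdriver lying on the table on the far side, about 200 mm long. Origin: about its middle.
- scissors: Bystander: red-handled scissors, about 170 mm long, lying on the table on the far side.
Not all that is in view belongs to the job. Leave any orange or purple look-alike of the unit_b alone.

How it is judged:
By the outcome, as a careful person would: the job done as asked, in the order asked, and still so for the second after the job is handed in, with the robot touching nothing.
It also fails if it takes over 70 s, if anything falls off the work surface, if the arm or the gripper's body presses on something with over 40 N, if the wrist force passes 120 N, or if a joint passes its speed limit or range.

### The arm

A 6-joint arm with a two-finger parallel gripper is mounted at the origin on the work surface. World frame = base frame: x ahead of the robot, y to its left, z up, the work surface at z = 0. Lengths are in m, angles in rad, forces in N, time in s.
With the tool pointing down it reaches from about 0.275 to 1 m from the base axis. Payload 8.4 kg.
Tool frame: the origin (TCP) lies between the finger pads; the fingertips stand 22 mm ahead of it and the grasp point (between the pads) lies 3 mm ahead of it; y points along the fingers, z is the direction in which the jaws open and shut, and the axes are right-handed (so a half turn about y gives the same grasp; the last joint's range is limited). The gripper opens to 85 mm and grips with 20 to 120 N. Pads are 22 mm wide; open, the fingers measure 114 mm over their backs; the gripper's body (76 mm by 85 mm) begins 54 mm behind the grasp point. The pads swing forward as they close: fully open they stand 13 mm farther back than shut.
Start: joints at [-1.268, 0.353, 1.633, -0, 1.155, -0.002], TCP at [0.188, -0.596, 0.226] pointing down, gripper open.
Joint ranges: [-2.63, 2.63], [-0.92, 2.1], [0.06, 2.66], [-1.3, 4.44], [0, 2.69], [-3.02, 3.02]. Speed limits (rad/s): [2.22, 2.22, 2.79, 3.14, 3.14, 3.14].

### API

Orientations are given as [roll, pitch, yaw] about the fixed x, y, z axes, in that order (R = Rz(yaw) Ry(pitch) Rx(roll)).
In Python, from plant import move_ptp, line_to, move_j, let_go, grab, pause, solve_ik, camera, camera_params, Unreachable, job_done, get_time_s, get_joint_positions, get_dq, get_tau, get_eef_pos, get_ee_rot, get_ft_force, get_ft_torque, get_opening gives the robot as it stands. The module is installed in compiled form; this text tells all that it offers. Calls block until the motion is done:
- move_ptp(position, orientation): joint-space move of the TCP to a pose.
- line_to(position, orientation=None, rate=0.15, threshold=None): straight line of the TCP; orientation=None keeps the orientation; rate is the mean speed in m/s. With threshold (N) it stops when the force on the tool has changed by that much, and returns True; else False.
- move_j(angles): joint-space move.
- let_go() and grab(): open the fingers fully, or close them until they stop; the grip force is fixed at half the most.
- pause(seconds).
- solve_ik(position, orientation): joint angles nearest the present ones, or None.
- camera(name): name is "side" or "top"; returns the picture (480x640x3 uint8, red, green, blue); there is no depth.
- camera_params(name): a dict with "mtx" (3x3 intrinsics, pixels), "position" and "rotation" of the camera in the world. Camera axes: x right, y down, z forward; pixel columns grow to the right and rows downward; lengths in m; the calibration is good to about 2 mm. A picture is of the moment at which its call begins. camera_params takes no time and is no camera call.
A pose or a line that the arm cannot do raises Unreachable and nothing moves.
- job_done(): hands the job in, once; it reports no verdict.
Readings, each from a call of its own:
- get_time_s(): time.
- get_joint_positions(): joint angles.
- get_dq(): joint speeds.
- get_tau(): joint torques, N m.
- get_eef_pos(): TCP position.
- get_ee_rot(): TCP orientation.
- get_ft_force(): force on the tool from outside, world axes, zero at the start.
- get_ft_torque(): the same for the moment, N m.
- get_opening(): finger opening in m.
Only numpy, scipy, OpenCV 4.12 (cv2) and the standard library are available. Lean on these libraries where they do the work, as an engineer would, in place of code of your own. Each camera call takes 0.05 s, during which the arm holds its last target.

## Working session

There is one attempt and no reset: what is moved stays moved. The work goes in short steps, each a Python script; the robot and the scene stay as the last script left them, time stands still between calls to the robot, and variables do not carry over. Pictures are saved under pics/ and viewed, and the job is handed in when it is done.

```bash
mkdir -p pics; ls
python3 - <<'E'
from plant import *
import cv2, numpy as np
for n in ("side","top"):
    im=camera(n); cv2.imwrite(f"pics/{n}0.png",im[:,:,::-1]); p=camera_params(n)
    print(n,np.round(p["mtx"],1).tolist(),np.round(p["position"],4),np.round(p["rotation"],4).tolist())
print(get_time_s(),get_eef_pos(),get_ee_rot(),get_opening(),get_ft_force())
E
```

```text
pics
side [[467.1, 0.0, 320.2], [0.0, 467.1, 246.0], [0.0, 0.0, 1.0]] [0.0978 0.5135 0.539 ] [-2.2135, 0.0004, -2.3836]
top [[516.0, 0.0, 314.2], [0.0, 516.0, 244.0], [0.0, 0.0, 1.0]] [0.3717 0.0542 0.9333] [-2.925, -0.0043, -1.5808]
0.1 [ 0.18743244 -0.59578082  0.22565328] [-1.57202543e+00  9.49449360e-06 -2.83681214e+00] 0.08530495933235069 [-0.45312848 -0.65138535  0.31279397]
```

View pics/top0.png

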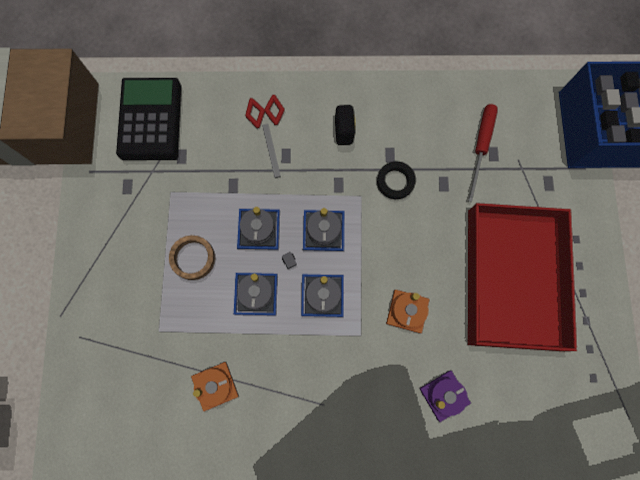

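View pics/side0.png

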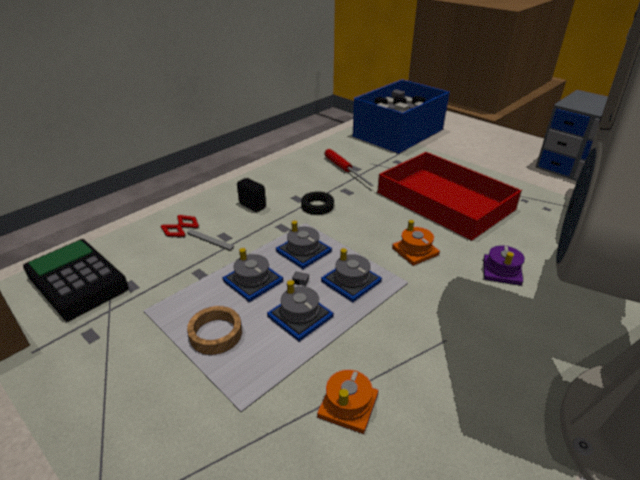

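```bash
cat > h.py <<'E'
from plant import *
import cv2, numpy as np
from scipy.spatial.transform import Rotation as R
def cam(n):
    p=camera_params(n); return np.array(p["mtx"]),np.array(p["position"]),R.from_euler('xyz',p["rotation"]).as_matrix()
def p2w(n,uv,z):
    K,t,Rm=cam(n); d=Rm@np.linalg.inv(K)@np.array([uv[0],uv[1],1.]); return t+d*(z-t[2])/d[2]
def w2p(n,P):
    K,t,Rm=cam(n); c=K@Rm.T@(np.array(P)-t); return c[:2]/c[2]
def yellow(im):
    hsv=cv2.cvtColor(im,cv2.COLOR_RGB2HSV)
    m=cv2.inRange(hsv,(20,120,90),(35,255,255))
    n,l,s,c=cv2.connectedComponentsWithStats(m)
    return [(round(c[i][0],1),round(c[i][1],1),s[i][4]) for i in range(1,n) if s[i][4]>8]
def blue(im):
    hsv=cv2.cvtColor(im,cv2.COLOR_RGB2HSV)
    return cv2.inRange(hsv,(105,120,60),(125,255,255))
E
python3 - <<'E'
from h import *
im=cv2.imread("pics/top0.png")[:,:,::-1].copy()
for n in ("top","side"):
    i2=cv2.imread(f"pics/{n}0.png")[:,:,::-1].copy()
    for y in yellow(i2): print(n,y,np.round(p2w(n,y[:2],.058+.002),4))
m=blue(im); cs,_=cv2.findContours(m,cv2.RETR_EXTERNAL,cv2.CHAIN_APPROX_NONE)
for c in cs:
    if cv2.contourArea(c)>500:
        r=cv2.minAreaRect(c); print("blue",np.round(r[0],1),np.round(r[1],1),r[2],np.round(p2w("top",r[0],.014),4))
for q in [(170,193),(361,196),(361,335),(160,331)]: print("plate",np.round(p2w("top",q,.004),4))
hsv=cv2.cvtColor(im,cv2.COLOR_RGB2HSV)
m=cv2.inRange(hsv,(0,150,60),(6,255,255))|cv2.inRange(hsv,(172,150,60),(180,255,255))
cs,_=cv2.findContours(m,cv2.RETR_EXTERNAL,cv2.CHAIN_APPROX_NONE)
c=max(cs,key=cv2.contourArea); r=cv2.minAreaRect(c); print(r)
for q in cv2.boxPoints(r): print("bin",q,np.round(p2w("top",q,.05),4))
cv2.imwrite("pics/crop.png",cv2.resize(im[195:330,225:425],None,fx=4,fy=4,interpolation=2)[:,:,::-1])
cv2.imwrite("pics/cropbin.png",cv2.resize(im[195:360,450:600],None,fx=3.5,fy=3.5,interpolation=2)[:,:,::-1])
E
```

```text
top (np.float64(255.9), np.float64(209.6), np.int32(29)) [0.6267 0.1505 0.06  ]
top (np.float64(323.5), np.float64(210.8), np.int32(28)) [0.6235 0.0317 0.06  ]
top (np.float64(253.9), np.float64(276.9), np.int32(37)) [0.5073 0.1522 0.06  ]
top (np.float64(323.6), np.float64(279.4), np.int32(33)) [0.5018 0.0332 0.06  ]
top (np.float64(415.5), np.float64(295.9), np.int32(32)) [ 0.4721 -0.1223  0.06  ]
top (np.float64(196.4), np.float64(392.8), np.int32(40)) [0.3176 0.2429 0.06  ]
top (np.float64(440.9), np.float64(404.4), np.int32(38)) [ 0.2954 -0.1544  0.06  ]
side (np.float64(369.0), np.float64(52.9), np.int32(3994)) [ 1.248  -0.9722  0.06  ]
side (np.float64(382.9), np.float64(4.6), np.int32(77)) [ 1.8146 -1.803   0.06  ]
side (np.float64(393.9), np.float64(26.8), np.int32(15)) [ 1.4442 -1.3995  0.06  ]
side (np.float64(571.8), np.float64(46.3), np.int32(9)) [ 0.7219 -1.6036  0.06  ]
side (np.float64(566.7), np.float64(69.2), np.int32(228)) [ 0.6195 -1.2769  0.06  ]
side (np.float64(580.2), np.float64(65.6), np.int32(26)) [ 0.6012 -1.3532  0.06  ]
side (np.float64(611.9), np.float64
[... 652 characters left out ...]
oat64(254.0), np.int32(24)) [ 0.2918 -0.1526  0.06  ]
side (np.float64(290.0), np.float64(282.1), np.int32(31)) [0.5075 0.1492 0.06  ]
side (np.float64(343.4), np.float64(392.7), np.int32(68)) [0.3145 0.2442 0.06  ]
blue [321.5 295.5] [41. 41.] 90.0 [0.4797 0.0363 0.014 ]
plate [0.677  0.3188 0.004 ]
plate [ 0.668  -0.0408  0.004 ]
plate [ 0.41   -0.0332  0.004 ]
plate [0.4205 0.3237 0.004 ]
((525.035400390625, 277.003662109375), (146.7749786376953, 99.12291717529297), 89.54886627197266)
bin [474.89764 204.00867] [ 0.6366 -0.2391  0.05  ]
bin [574.0175  203.22821] [ 0.6365 -0.4167  0.05  ]
bin [575.17316 349.99866] [ 0.3797 -0.3881  0.05  ]
bin [476.05328 350.7791 ] [ 0.3801 -0.2213  0.05  ]
```

View pics/crop.png

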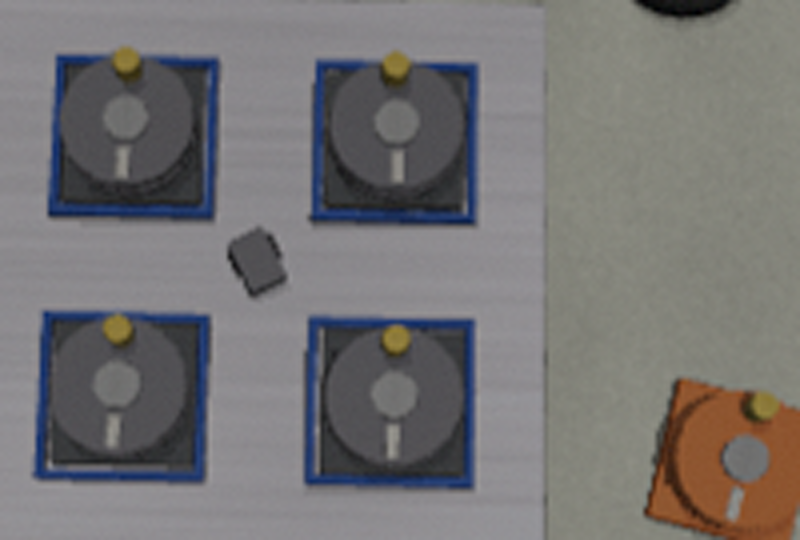

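View pics/cropbin.png

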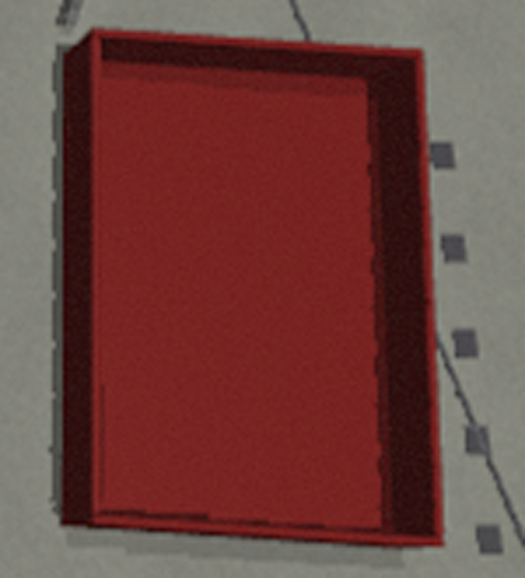

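Candidates in the top view: the four grey wheels in blue nests are at px (258,228), (324,228), (255,293) and (322,294), and I'll work on these. The look-alikes are orange at (408,311) and (214,387) and purple at (446,397), to be left alone. The crop confirms four grey wheels in blue nests, each knob pointing up the image (rig +x).

Next I'll check the fingertip reach by touching bare table, and measure the force noise.

```bash
cat >> h.py <<'E'
YAW=-0.0265
O=np.array([0.5426,0.0921])
def rw(x,y):
    c,s=np.cos(YAW),np.sin(YAW); return O+np.array([c*x-s*y,s*x+c*y])
NEST={'pp':(.06,.06),'pm':(.06,-.06),'mp':(-.06,.06),'mm':(-.06,-.06)}
def down(yaw): return [-np.pi/2,0,yaw]
E
python3 - <<'E'
from h import *
for n,uv in dict(tl=(477,203.6),tr=(570.6,209.3),br=(575.7,350.7),bl=(476.3,345)).items(): print(n,np.round(p2w("top",uv,.05),4))
for k,v in NEST.items():
    c=rw(*v); print(k,c,w2p("top",[*c,.042]))
    for y in (np.pi/2+YAW,-1.187+YAW,np.pi+YAW,YAW): print(round(y,2), solve_ik([*c,.08],down(y)))
print(w2p("top",[.36,.03,0]))
t0=get_time_s()
grab(); print('grab',get_time_s()-t0,get_opening())
move_ptp([.36,.03,.09],down(-1.187+YAW)); print(get_time_s()-t0)
F=[get_ft_force()]
for i in range(8): pause(.02);F.append(get_ft_force())
print(np.std(F,0),np.mean(F,0))
h=line_to([.36,.03,.0],rate=.03,threshold=3); print(h,get_eef_pos(),get_ft_force())
line_to([.36,.03,.06]); let_go(); print(get_opening(), get_time_s()-t0)
h=line_to([.36,.03,.0],rate=.03,threshold=3); print(h,get_eef_pos(),get_ft_force())
line_to([.36,.03,.1]); print(get_time_s())
E
```

```text
tl [ 0.6373 -0.2429  0.05  ]
tr [ 0.6253 -0.4092  0.05  ]
br [ 0.3785 -0.3889  0.05  ]
bl [ 0.3896 -0.2224  0.05  ]
pp [0.60416875 0.15048912] [256.79673519 224.60049878]
1.54 [ 2.41707766e-01  5.14784824e-01  1.74896754e+00 -4.44089210e-16
  8.77840293e-01 -2.87338489e+00]
-1.21 [ 2.41707766e-01  5.14784824e-01  1.74896754e+00 -4.44089210e-16
  8.77840293e-01 -1.15588561e-01]
3.12 [ 2.41707766e-01  5.14784824e-01  1.74896754e+00 -4.44089210e-16
  8.77840293e-01  1.83900409e+00]
-0.03 [ 0.24170777  0.51478482  1.74896754  0.          0.87784029 -1.30258856]
pm [0.60098912 0.03053125] [324.10679764 225.74673298]
1.54 None
-1.21 [ 4.82653632e-02  4.88428686e-01  1.79655623e+00 -4.44089210e-16
  8.56607742e-01 -3.09030964e-01]
3.12 [ 4.82653632e-02  4.88428686e-01  1.79655623e+00 -4.44089210e-16
  8.56607742e-01  1.64556169e+00]
-0.03 [ 0.04826536  0.48842869  1.79655623  0.          0.85660774 -1.49603096]
mp [0.48421088 0.15366875] [253.9984096  291.67494898]
1.54 [ 3.04352853e-01  3.71194366e-01  2.00080312e+00 -4.44089210e-16
  7.69595165e-01 -2.81073980e+00]
-1.21 [ 3.04352853e-01 
[... 285 characters left out ...]
371088] [323.25087554 292.84863983]
1.54 None
-1.21 [ 6.68553693e-02  3.38835408e-01  2.05462793e+00 -4.44089210e-16
  7.48129310e-01 -2.90440957e-01]
3.12 [ 6.68553693e-02  3.38835408e-01  2.05462793e+00 -4.44089210e-16
  7.48129310e-01  1.66415170e+00]
-0.03 [ 0.06685537  0.33883541  2.05462793  0.          0.74812931 -1.47744096]
[325.79497894 364.23493583]
grab 0.7667 5.326563558757147e-05
3.125
[0.50116847 0.49337767 0.33694002] [-0.12961932  0.27787423 -0.03028718]
False [3.60044714e-01 3.00103815e-02 5.59960799e-05] [0.17877921 1.14730478 0.09213317]
0.08561220585210036 7.741700000000001
False [3.60104951e-01 3.00119877e-02 1.05358433e-04] [-0.84468729 -0.76322739  0.02885213]
10.8083
```

Run:
```python
from h import *
im=camera("side"); cv2.imwrite("pics/s1.png",im[:,:,::-1]); print(get_eef_pos(),get_ee_rot(),w2p("side",get_eef_pos()),get_time_s())
```

```text
[0.35935184 0.02994032 0.09929472] [-1.57206399e+00  3.68082795e-04 -1.21354078e+00] [416.98743769 268.78481211] 10.8583
```

View pics/s1.png

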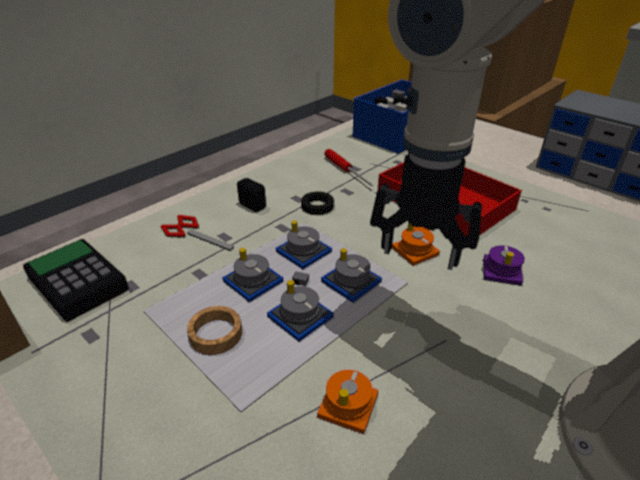

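Run:
```python
from h import *
for z in (.06,.077,.1,.11,.12):
    print(z,[np.round(w2p("side",[.3594+s*.936*r,.03+s*.35*r,z])) for s in (-1,1) for r in (.0425,.057)])
grab(); 
line_to([.36,.03,.02])
im=camera("side"); cv2.imwrite("pics/s2.png",cv2.resize(im[180:400,280:560],None,fx=2.8,fy=2.6)[:,:,::-1])
print(w2p("side",[.36,.03,0.02]))
try:
    h=line_to([.36,.03,-.04],rate=.03,threshold=4); print(h,get_eef_pos(),get_ft_force())
except Unreachable as e: print(e)
line_to([.36,.03,.06]); print(get_time_s())
```

```text
0.06 [array([442., 296.]), array([451., 299.]), array([387., 282.]), array([378., 279.])]
0.077 [array([443., 288.]), array([453., 290.]), array([388., 273.]), array([379., 271.])]
0.1 [array([446., 276.]), array([456., 278.]), array([389., 261.]), array([380., 259.])]
0.11 [array([447., 270.]), array([457., 273.]), array([390., 256.]), array([380., 254.])]
0.12 [array([448., 265.]), array([459., 268.]), array([390., 251.]), array([381., 249.])]
[410.39372864 307.40410074]
True [ 0.36005975  0.030017   -0.00499636] [-1.50281747  0.35581401 13.9114393 ]
13.95
```

View pics/s2.png

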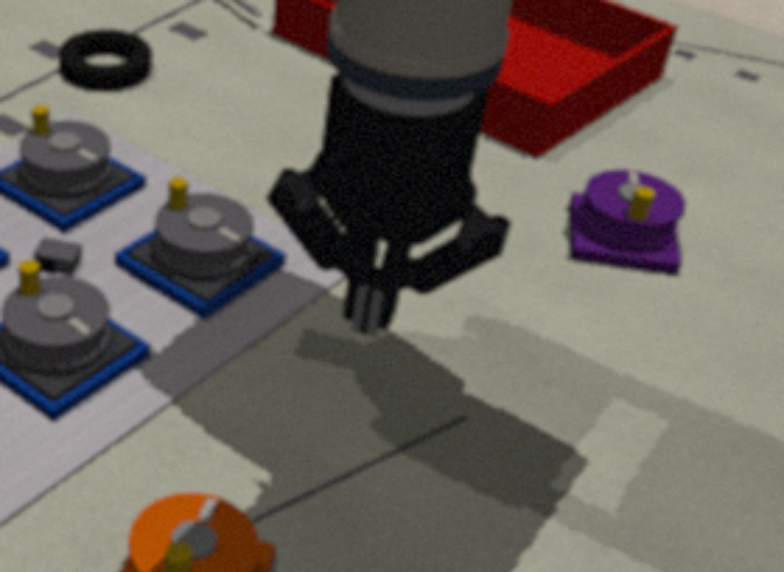

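The reported TCP actually sits about 5 mm beyond the closed tips. The table touch and the picture (tips at about px (411,307)) agree on this, so I'll use it instead of the stated 22 mm. Now I'll spin the first wheel, unit "mm".

```bash
cat >> h.py <<'E'
ZP=.043
PHI=np.deg2rad(112)
def spin(key,phi=PHI,nend=.0135,lat=.018,nstart=-.033,flick=True,thr=2.6,rate=.018):
    c=rw(*NEST[key]); a=phi+YAW
    n=np.array([np.cos(a),np.sin(a)]); l=np.array([np.cos(a-np.pi/2),np.sin(a-np.pi/2)])
    yaw=a-np.pi; yaw=(yaw+np.pi)%(2*np.pi)-np.pi
    if abs(yaw)<np.pi/2 and yaw>0: pass
    P=lambda s,z=ZP:[*(c+n*s+l*lat),z]
    o=down(yaw)
    move_ptp(P(nstart,.105),o); line_to(P(nstart),rate=.2); pause(.1)
    hit=line_to(P(nend-.017),rate=rate,threshold=thr)
    e=np.array(get_eef_pos()[:2])-c; s=e@n; f=np.array(get_ft_force())
    print(key,"hit",hit,"n_pusher",round(s*1e3,2),"knob n mm",round(s*1e3+17,2),"theta",np.round(np.rad2deg(phi-np.arccos(np.clip((s+.017)/.022,-1,1))),1),"F.n",round(f[:2]@n,2))
    if not hit and flick:
        h2=line_to(P(nend+.005-.017),rate=.12,threshold=6); print("flick hit",h2)
    line_to(P(s-.006) if hit else P(nend-.017-.003),rate=.1)
    line_to(P(nstart if hit else nend-.02,.105),rate=.25)
    return hit
def look(tag):
    out=[]
    for n in ("top","side"):
        im=camera(n); cv2.imwrite(f"pics/{n}_{tag}.png",im[:,:,::-1])
        for y in yellow(im):
            w=p2w(n,y[:2],.06)
            for k,v in NEST.items():
                d=w[:2]-rw(*v)
                if np.hypot(*d)<.045: print(n,k,y,"r mm",round(np.hypot(*d)*1e3,1),"ang",round(np.rad2deg(np.arctan2(d[1],d[0])-YAW),1))
E
python3 - <<'E'
from h import *
print("initial"); 
for n in ("top","side"):
    for y in yellow(cv2.imread(f"pics/{n}0.png")[:,:,::-1].copy()):
        w=p2w(n,y[:2],.06)
        for k,v in NEST.items():
            d=w[:2]-rw(*v)
            if np.hypot(*d)<.045: print(n,k,"r",round(np.hypot(*d)*1e3,1),"ang",round(np.rad2deg(np.arctan2(d[1],d[0])-YAW),1))
t=get_time_s()
spin("mm"); print(get_time_s()-t)
look("mm1"); print(get_time_s())
E
```

```text
initial
top pp r 22.5 ang 1.5
top pm r 22.5 ang 4.5
top mp r 23.1 ang -2.1
top mm r 20.8 ang 0.1
side pm r 22.5 ang -3.3
side pp r 22.8 ang -6.1
side mm r 20.6 ang -7.6
side mp r 23.7 ang -9.3
mm hit True n_pusher -23.91 knob n mm -6.91 theta 3.7 F.n -0.29
2.625
top pp (np.float64(256.1), np.float64(209.8), np.int32(33)) r mm 22.2 ang 0.6
top mp (np.float64(253.9), np.float64(276.9), np.int32(37)) r mm 23.1 ang -2.1
top mm (np.float64(322.7), np.float64(279.3), np.int32(26)) r mm 21.0 ang 4.3
side pm (np.float64(294.0), np.float64(222.0), np.int32(15)) r mm 22.2 ang -2.8
side pp (np.float64(242.1), np.float64(249.6), np.int32(24)) r mm 22.8 ang -6.1
side mp (np.float64(290.0), np.float64(282.2), np.int32(34)) r mm 23.5 ang -9.0
16.675
```

```bash
cat >> h.py <<'E'
def fmean(k=10):
    F=[]
    for i in range(k): F.append(get_ft_force()); pause(.01)
    return np.mean(F,0)
def spin(key,phi=PHI,nend=.0135,lat=.018,nstart=-.033,flick=True,thr=2.8,rate=.02,lim=2.0,zero=None):
    c=rw(*NEST[key]); a=phi+YAW
    n=np.array([np.cos(a),np.sin(a)]); l=np.array([np.cos(a-np.pi/2),np.sin(a-np.pi/2)])
    yaw=a-np.pi; yaw=(yaw+np.pi)%(2*np.pi)-np.pi
    P=lambda s,z=ZP:[*(c+n*s+l*lat),z]
    o=down(yaw)
    move_ptp(P(nstart,.09),o); line_to(P(nstart),rate=.2)
    f0=fmean(); jam=False; last=None; stuck=0
    for i in range(12):
        hit=line_to(P(nend-.017),rate=rate,threshold=thr)
        s=(np.array(get_eef_pos()[:2])-c)@n
        if not hit: break
        f=fmean()-f0; fn=-(f[:2]@n)
        print("  hit n_k %.1f th %.1f Fn %.2f lat %.2f"%(s*1e3+17,np.rad2deg(phi-np.arccos(np.clip((s+.017)/.022,-1,1))),fn,f[:2]@l))
        if fn>lim: jam=True; break
    print(key,"jam",jam,"knob n mm",round(s*1e3+17,2))
    if not jam and flick:
        h2=line_to(P(nend+.005-.017),rate=.12,threshold=6); print("flick hit",h2)
    line_to(P(s-.004) if jam else P(nend-.017-.003),rate=.1)
    line_to(P(nstart if jam else nend-.02,.09),rate=.25)
    return jam
E
python3 - <<'E'
from h import *
t=get_time_s()
spin("mm"); print(get_time_s()-t)
look("mm2"); print(get_time_s())
E
```

```text
hit n_k 5.3 th 36.0 Fn 0.08 lat 0.16
  hit n_k 5.7 th 37.1 Fn 3.52 lat -0.21
mm jam True knob n mm 5.73
2.7166999999999994
top pp (np.float64(256.2), np.float64(209.7), np.int32(32)) r mm 22.4 ang 0.2
top mp (np.float64(253.9), np.float64(276.9), np.int32(37)) r mm 23.1 ang -2.1
top mm (np.float64(316.2), np.float64(281.1), np.int32(17)) r mm 21.7 ang 35.6
side pm (np.float64(294.0), np.float64(222.0), np.int32(15)) r mm 22.2 ang -2.8
side pp (np.float64(242.2), np.float64(249.8), np.int32(26)) r mm 22.2 ang -5.7
side mm (np.float64(339.0), np.float64(254.5), np.int32(24)) r mm 20.7 ang 33.9
side mp (np.float64(290.0), np.float64(282.3), np.int32(35)) r mm 23.3 ang -8.7
19.4917
```

Run:
```python
from h import *
t=get_time_s()
spin("mp"); print(get_time_s()-t)
look("mp1")
spin("pp"); look("pp1"); print(get_time_s())
```

```text
mp jam False knob n mm 13.4
flick hit False
3.4833
top pm (np.float64(323.6), np.float64(211.0), np.int32(30)) r mm 22.1 ang 4.1
top mm (np.float64(315.5), np.float64(281.1), np.int32(37)) r mm 22.4 ang 38.1
side pp (np.float64(242.1), np.float64(249.7), np.int32(25)) r mm 22.5 ang -5.7
side mm (np.float64(339.4), np.float64(254.6), np.int32(23)) r mm 20.0 ang 34.3
  hit n_k 7.0 th 40.7 Fn 2.30 lat 0.65
pp jam True knob n mm 7.04
side pm (np.float64(294.0), np.float64(222.1), np.int32(16)) r mm 22.0 ang -2.2
side pp (np.float64(236.8), np.float64(254.8), np.int32(28)) r mm 21.5 ang 35.9
side mm (np.float64(339.3), np.float64(254.5), np.int32(22)) r mm 20.2 ang 33.7
side mp (np.float64(288.7), np.float64(296.7), np.int32(17)) r mm 19.7 ang 89.4
25.9917
```

Run:
```python
from h import *
spin("pm"); line_to([*(rw(.06,-.12)),.2],rate=.4); look("pm1"); print(get_time_s())
```

```text
pm jam False knob n mm 13.39
flick hit False
top pp (np.float64(247.4), np.float64(212.4), np.int32(30)) r mm 23.0 ang 41.7
top mm (np.float64(315.5), np.float64(280.8), np.int32(28)) r mm 22.8 ang 37.3
top mp (np.float64(239.8), np.float64(290.2), np.int32(38)) r mm 22.1 ang 90.3
side pm (np.float64(314.6), np.float64(225.6), np.int32(21)) r mm 23.5 ang -123.5
side pp (np.float64(236.5), np.float64(254.7), np.int32(23)) r mm 22.1 ang 35.5
side mp (np.float64(288.9), np.float64(296.6), np.int32(39)) r mm 19.3 ang 89.5
30.0417
```

View pics/top_pm1.png

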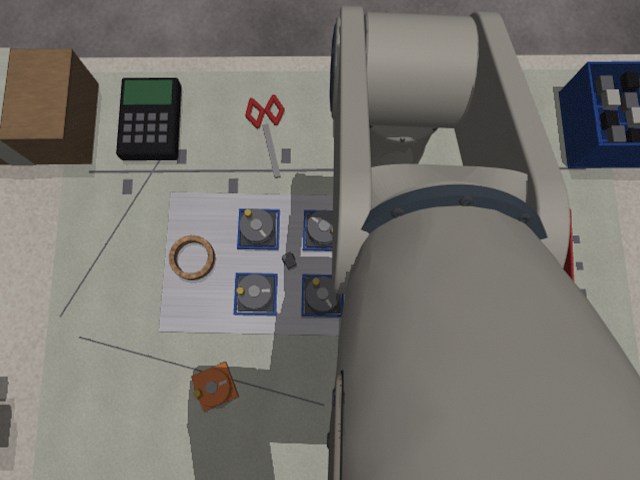

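View pics/side_pm1.png

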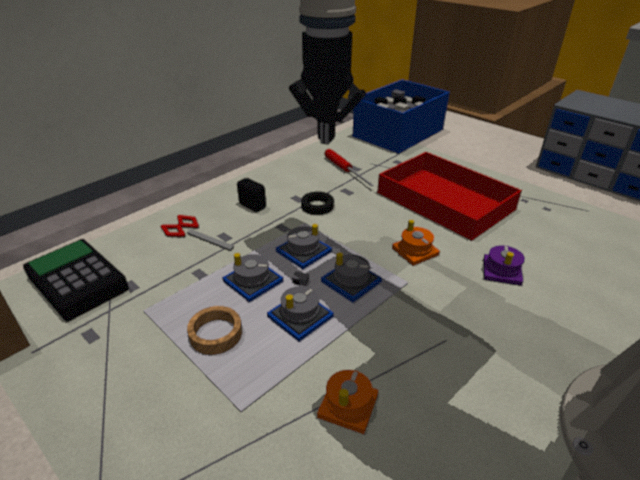

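pm spun on to about −124°. mm (about 37°) and pp (about 41°) have jammed. mp rests right at 90°, so I'll push it further, which also re-tests whether it runs freely.

Run:
```python
from h import *
spin("mp",phi=np.deg2rad(205)); look("mp2"); print(get_time_s())
let_go()
move_ptp([*rw(-.06,-.06),.12],down(YAW)); look("mp3"); print(get_time_s())
```

```text
mp jam False knob n mm 13.36
flick hit False
top pm (np.float64(334.1), np.float64(229.9), np.int32(35)) r mm 20.8 ang -124.5
top mm (np.float64(315.5), np.float64(281.1), np.int32(37)) r mm 22.4 ang 38.1
side pm (np.float64(314.5), np.float64(225.5), np.int32(20)) r mm 23.4 ang -122.6
side pp (np.float64(236.5), np.float64(254.8), np.int32(24)) r mm 22.0 ang 36.1
side mm (np.float64(339.4), np.float64(254.6), np.int32(23)) r mm 20.0 ang 34.3
side mp (np.float64(285.4), np.float64(286.1), np.int32(14)) r mm 22.7 ang 19.0
34.2
top pp (np.float64(247.4), np.float64(212.4), np.int32(30)) r mm 23.0 ang 41.7
top mp (np.float64(240.2), np.float64(286.9), np.int32(37)) r mm 22.4 ang 75.7
side pm (np.float64(314.6), np.float64(225.6), np.int32(21)) r mm 23.5 ang -123.5
side pp (np.float64(236.5), np.float64(254.8), np.int32(24)) r mm 22.0 ang 36.1
side mm (np.float64(338.9), np.float64(253.9), np.int32(9)) r mm 21.2 ang 29.7
side mp (np.float64(286.5), np.float64(294.7), np.int32(40)) r mm 19.9 ang 73.1
35.7083
```

View pics/side_mp3.png

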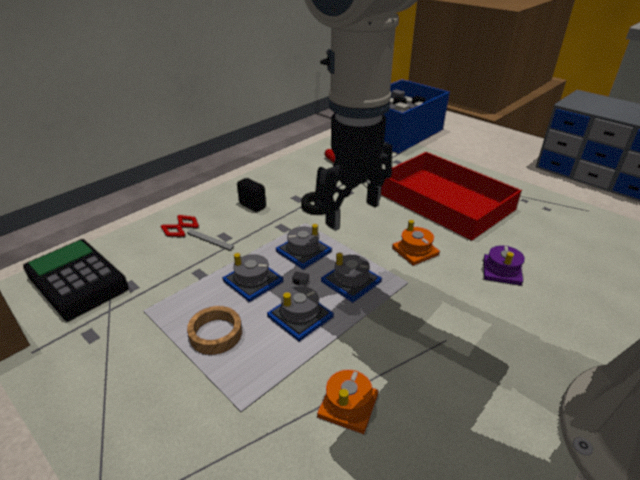

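mp has now run through a full turn and is at about 75° + 360°, so it is free. The free wheels are mp and pm. The bad ones are mm and pp. Next I'll pick up mm.

```bash
cat >> h.py <<'E'
B=np.array([.5077,-.3159]); BY=-.082
def bw(x): return B+x*np.array([np.cos(BY),np.sin(BY)])
ZG=.009
def pick(key):
    c=rw(*NEST[key]); o=down(YAW)
    move_ptp([*c,.10],o); h=line_to([*c,ZG],rate=.08,threshold=12)
    print("down hit",h,np.round(get_eef_pos(),4),"open",get_opening())
    grab(); print("grip",get_opening(),np.round(get_ft_force(),1))
    line_to([*c,.05],rate=.06); line_to([*c,.13],rate=.2); print("lift",get_opening(),np.round(fmean(),1))
def place(x):
    c=bw(x); o=down(BY)
    move_ptp([*c,.13],o); line_to([*c,.03],rate=.12)
    h=line_to([*c,ZG-.003],rate=.025,threshold=5); print("place hit",h,np.round(get_eef_pos(),4))
    let_go(); line_to([*c,.13],rate=.2)
E
python3 - <<'E'
from h import *
pick("mm"); im=camera("side"); cv2.imwrite("pics/lift1.png",im[:,:,::-1]); print(get_time_s())
E
```

```text
down hit False [0.4814 0.0337 0.0094] open 0.08544438704723516
grip 0.058464656859270166 [-3.   1.5 11.6]
lift 0.05831127785757182 [-0.2 -0.2 -5.6]
39.125
```

View pics/lift1.png

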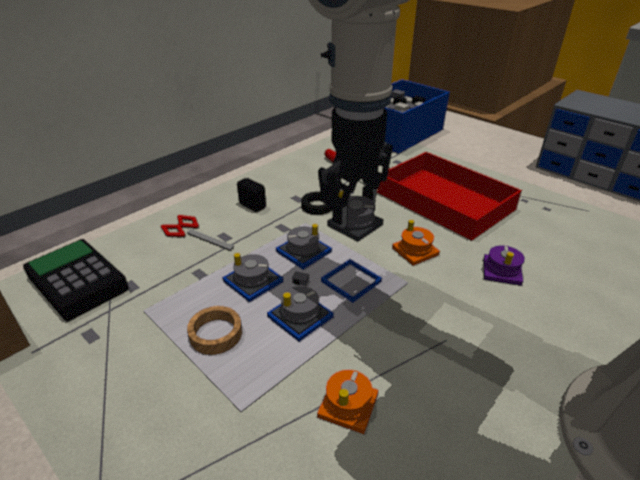

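The lift is clean: 5.6 N of weight, unit level, nest empty at px (351,280). Now I'll place it and fetch pp.

Run:
```python
from h import *
place(-.055); im=camera("side"); cv2.imwrite("pics/pl1.png",im[:,:,::-1]); print(get_time_s())
import h; h.ZG=.011
pick("pp"); look("lift2"); print(get_time_s())
```

```text
place hit True [ 0.4527 -0.3113  0.0109]
43.3417
down hit False [0.6046 0.1506 0.0116] open 0.08540979719602647
grip 0.058135672028066625 [-1.9  0.3  6.6]
lift 0.0578534509229951 [-0.  -0.2 -5.5]
top pm (np.float64(334.1), np.float64(230.0), np.int32(34)) r mm 20.9 ang -124.9
side pm (np.float64(314.6), np.float64(225.6), np.int32(21)) r mm 23.5 ang -123.5
48.2833
```

View pics/pl1.png

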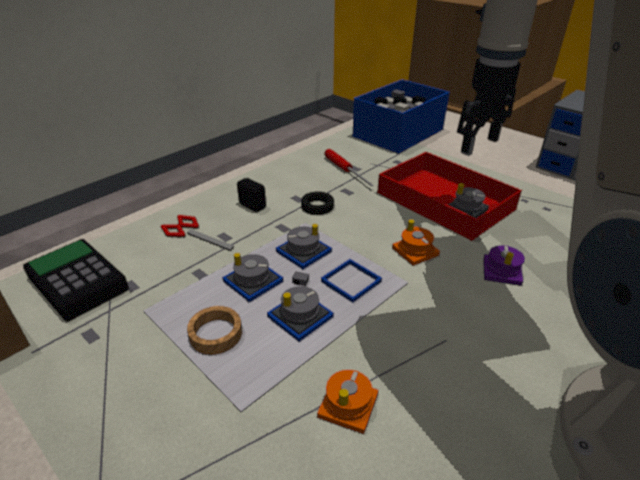

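View pics/side_lift2.png

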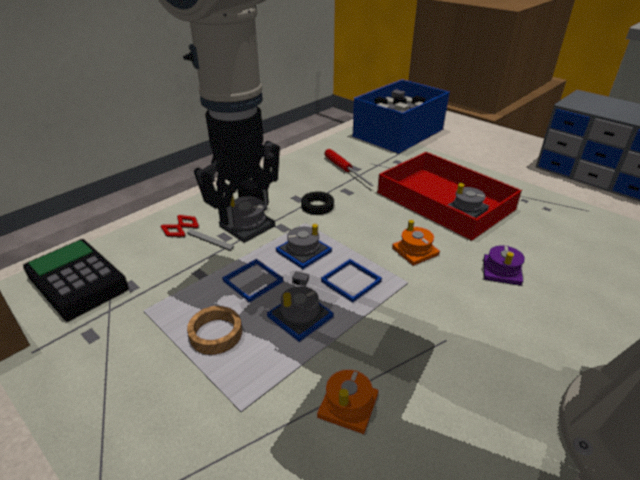

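Run:
```python
from h import *
import h; h.ZG=.011
place(.055); print(get_time_s())
move_ptp([.19,-.60,.23],[-1.572,0,-2.837]); look("end"); pause(.5); look("end2"); print(get_time_s())
```

```text
place hit True [ 0.5623 -0.3203  0.013 ]
52.7917
top pm (np.float64(334.2), np.float64(230.0), np.int32(33)) r mm 21.1 ang -124.7
top mp (np.float64(240.2), np.float64(286.9), np.int32(37)) r mm 22.4 ang 75.7
side pm (np.float64(314.5), np.float64(225.3), np.int32(18)) r mm 23.5 ang -121.1
side mp (np.float64(286.5), np.float64(294.8), np.int32(39)) r mm 20.0 ang 73.6
top pm (np.float64(334.2), np.float64(229.9), np.int32(34)) r mm 21.0 ang -124.3
top mp (np.float64(240.2), np.float64(286.9), np.int32(37)) r mm 22.4 ang 75.7
side pm (np.float64(314.4), np.float64(225.4), np.int32(19)) r mm 23.2 ang -121.7
side mp (np.float64(286.5), np.float64(294.7), np.int32(40)) r mm 19.9 ang 73.1
55.2417
```

View pics/top_end2.png

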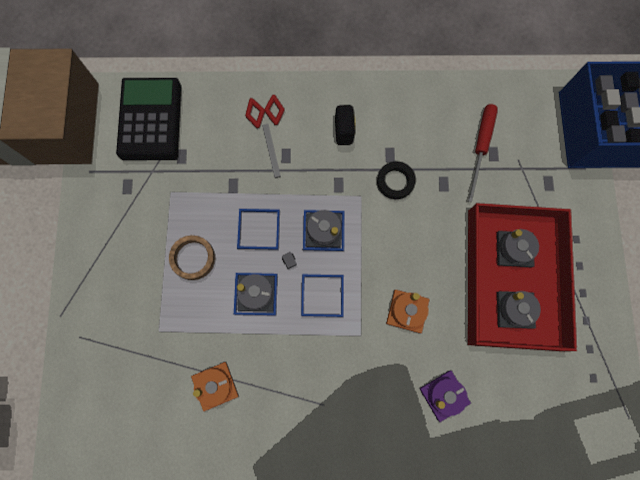

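View pics/side_end2.png

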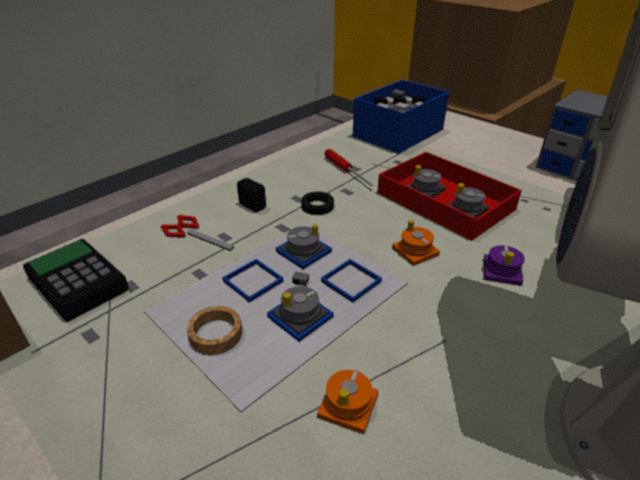

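Run:
```python
from plant import *
print(get_dq()); job_done(); print(get_time_s())
```

```text
[ 0.00136027  0.00109836 -0.00053501 -0.00049455  0.0002954   0.00029483]
the job is handed in; nothing more can be done
the job is handed in; nothing more can be done
```

I spun all four wheels. Two jammed and now stand upright in the red bin. The other two run freely and are still in their nests. The job was handed in at about 55 s, inside the 70 s limit.

| Nest (rig x, y) | Result of the spin | Where it is now |
|---|---|---|
| −x, −y | Jammed at about 37°, with 3.5 N at the knob | Reject bin |
| +x, +y | Jammed at about 41°, with 2.3 N at the knob | Reject bin |
| +x, −y | Free, ran on to about 236° | In its nest |
| −x, +y | Free, at about 435° | In its nest |

**Last checks:** both final camera views show the two rejects upright side by side in the bin and the two good units at rest in their nests. The tapes, connector, tape measure, screwdriver, scissors and the orange and purple look-alikes appear unmoved.

**What disagreed or failed:**
- **Fingertips:** touching the table showed the closed tips about 5 mm behind the reported TCP, not 22 mm ahead as stated. I used the measured value.
- **First push, −x, −y unit:** it stopped early at about 4° on noise, so I repeated it.
- **Spin, −x, +y unit:** it was seen at rest at 90° after its first push, so I pushed it again. Its full-turn count is inferred from pictures, not watched throughout.
- **Jam, +x, +y unit:** it rests on a single stop that I did not repeat.
- **Camera angles:** the two cameras' knob angles differ by a few degrees.

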